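Close the stock tub and scan its label

ROBOT

A 6-joint arm with a two-finger parallel gripper is mounted at the origin on the work surface. World frame = base frame: x ahead of the robot, y to its left, z up, the work surface at z = 0. Lengths are in mm, angles in rad, forces in N, time in s.
With the tool pointing down it reaches from about 275 to 875 mm from the base axis. Payload 12.5 kg.
Tool frame: the origin (TCP) lies between the finger pads; the fingertips stand 11 mm ahead of it and the grasp point (between the pads) lies 8 mm behind it; z points along the fingers, y is the direction in which the jaws open and shut (so a half turn about z gives the same grasp; the last joint's range is limited). The gripper opens to 85 mm and grips with 20 to 120 N. Pads are 22 mm wide; open, the fingers measure 114 mm over their backs; the gripper's body (76 mm by 85 mm) begins 54 mm behind the grasp point. The pads swing forward as they close: fully open they stand 13 mm farther back than shut.
Start: joints at [1.019, 0.351, 1.652, -0, 1.139, -0.085], TCP at [247.485, 491.157, 216.39] pointing down, gripper open.
Joint ranges: [-2.75, 2.75], [-0.79, 2.1], [0.01, 2.65], [-1.57, 4.71], [0.07, 3.14], [-2.87, 2.87]. Speed limits (rad/s): [2.22, 2.22, 2.79, 3.14, 3.14, 3.14].

INTERFACE

Orientations are given as a 3x3 rotation matrix whose columns are the frame's x, y, z axes.
In Python, from rig import state, camera, camera_params, job_done gives the robot as it stands.
- The arm moves only by the shell command python3 -m creep 'ROWS'. ROWS is JSON, a list of rows, each a list of 7 numbers: the shift along the world's x, y, z in m, then the turn, a rotation vector about the world's x, y, z in rad, then the opening, from 0 (shut) to 1 (fully open). In form: [[dx, dy, dz, wx, wy, wz, grip], ...]. A call has 1 to 12 rows; each row shifts and turns the commanded pose from where the row before left it; what a row does not reach is not made up. A row lasts 1/10 s, in which the tool goes at most 50 mm and 8.59 degrees, less where a joint would pass 70% of its speed; a pose out of reach is approached as far as the arm can. A call with a gripper value outside its range is refused whole. The fingers move at their own pace and stop on an object; the grip force is fixed at half the most. Time passes only in rows, so rows that do not move let the fingers close. It gives the time, the measured TCP pose, the force and the opening at its end, in the units of the state.
- state(): the state, without advancing time (a new reading comes with each control period).
- camera(name): name is "side" or "top" or "wrist"; returns the picture (420x560x3 uint8, red, green, blue); there is no depth.
- camera_params(name): a dict with "camera_matrix" (3x3 intrinsics, pixels), "k1" (the pictures are not rectified: a ray, as slopes to the right and down, at radius r is drawn at 1 + k1 r^2 times it, then the intrinsics apply), "R" (3x3) and "t" (3): a world point X has camera coordinates R X + t. Camera axes: x right, y down, z forward; pixel columns grow to the right and rows downward; lengths in mm; the calibration is good to about 2 mm. A picture is of the moment at which its call begins: read the wrist's pose just before it. camera_params takes no time and is no camera call; for the wrist camera it gives the pose at the moment of the call.
- job_done(): hands the job in, once; it reports no verdict.
The state is a dict: "t": time; "qpos": joint angles; "qd": joint speeds; "tau": joint torques, N m; "position": TCP position; "tool_rot": TCP orientation; "force": force on the tool from outside, world axes, zero at the start; "wrist_torque": the same for the moment, N m; "grip_width": finger opening in mm.
Only numpy, scipy, OpenCV 4.12 (cv2) and the standard library are available. Lean on these libraries where they do the work, as an engineer would, in place of code of your own. Each camera call takes 0.05 s, during which the arm holds its last target. There are 200 camera calls.

TASK

Book in the stock tub: first press its loose lid down until it is fully seated and level all round. Then draw the hand scanner up out of its stand, tip its nose down to a slant of about 45 degrees and aim it at the middle of the label on the lid from a hand's breadth away (about 10 to 15 cm), clear of tub and stand. Finish still holding the scanner there, steady in the air, and leave the stapler, tape roll and carton where they are.

Things in the scene. Friction and masses are not known exactly. Their poses are not given: they have to be found in the camera images.
- tub: Clear plastic tub of stock, 170 x 125 mm at the rim, 75 mm high, fixed to the table, left or right (the stand is on the other side). Origin: centre of its underside, on the table; x along its 170 mm length (its -x end is near the robot), z up. A flat grey lid, 170 x 125 mm, 6 mm thick, sits loosely on the rim, both ends 3 to 12 mm proud.
- lid_near_edge (a joint): Rise of the lid's near end (tub's -x end) off the rim, as an angle in rad about the far end: 0 = seated; x 170 mm = height. Starts 0.02 to 0.07. The lid is held by friction: it stays where left, can be pushed down but not taken off. Needs about 2 N on that end, or 4 N at the lid's middle, which moves both ends; 10 to 20 N at the middle seats both.
- lid_far_edge (a joint): The same for the lid's far end (the tub's +x end): 0 = seated; starts 0.02 to 0.07.
- label (a point): Centre of the white bar-code label (70 x 50 mm) stuck in the middle of the lid's upper face; this point is on that face, 82 mm above the table once the lid is seated, straight above the tub's origin. Its axes are the lid's.
- stand: Scanner stand, fixed: a dark round steel foot (92 mm across, 10 mm thick) with an upright black rectangular socket on it, open at the top, 72 mm high above the table, outside 43 x 37 mm, inside 33 x 27 mm, its floor 10 mm above the table. Origin: centre of the underside, on the table; z up.
- scanner: Grey pistol-shaped scanner, 140 to 220 g: a level head 40 mm wide, 34 high, on a handle 30 x 24 x 105 mm standing loosely in the stand. Origin: mid-head, above the handle's axis, 132 mm above the table at first. x to the nose (roughly to the robot at first), z up. Head from x = -35 to 66 mm, the last 12 a rubber nose 46 wide, 40 high. Grip from above across y at the origin; lift 65 mm to clear.
- window (a point): Centre of the scanner's reading window at the tip of its nose, 67 mm ahead of the scanner's origin along its x; the same axes as the scanner (x = the line of sight).
- foot (a point): Centre of the bottom of the scanner's handle, 122 mm below the scanner's origin along its z; same axes.
- stapler: Bystander: stapler 130 mm long (along its y), 35 mm wide, 42 mm high. Origin: centre of underside.
- tape_roll: Bystander: empty-cored roll lying flat, 96 mm across, 45 mm high. Origin: centre of underside.
- carton: Bystander: small cardboard carton 90 x 120 mm, 55 mm high. Origin: centre of underside.
There are look-alikes about, which are no part of the job. There is more than one size of the scanner; the one meant has the size given above.

How it is judged:
By the outcome, as a careful person would: the job done as asked, in the order asked, and still so for the second after the job is handed in, while the arm keeps its last pose, push and grip.
It also fails if it takes over 58 s, if anything falls off the work surface, if the arm or the gripper's body presses on something with over 40 N, if the wrist force passes 120 N, or if a joint passes its speed limit or range.

## Working session

There is one attempt and no reset: what is moved stays moved. The work goes in short steps, Python scripts to look and compute and a shell command to move; the robot and the scene stay as the last step left them, time stands still between calls to the robot, and variables do not carry over. Pictures are saved under pics/ and viewed, about 8 in all and at most 12, crops included, and the job is handed in when it is done.

```bash
mkdir -p pics; ls; cat > h.py <<'E'
import numpy as np, cv2
from rig import state, camera, camera_params, job_done
def snap(n,f):
    p=camera_params(n); im=camera(n); cv2.imwrite(f'pics/{f}.png',im[:,:,::-1]); np.savez(f'pics/{f}.npz',im=im,**{k:np.array(v) for k,v in p.items() if k in('camera_matrix','k1','R','t')}); return im
def load(f):
    return np.load(f'pics/{f}.npz')
def ray(p,uv):
    K=p['camera_matrix'];u=cv2.undistortPoints(np.array([[uv]],float),K,np.array([float(p['k1']),0,0,0,0]))[0,0] if 0 else None
    d=np.linalg.inv(K)@np.array([uv[0],uv[1],1.]);s=d[:2].copy();k=float(p['k1'])
    for _ in range(20): s=d[:2]/(1+k*(s@s))
    R=p['R'];c=-R.T@p['t'];v=R.T@np.array([*s,1.]);return c,v/np.linalg.norm(v)
def onz(p,uv,z):
    c,v=ray(p,uv);return c+v*(z-c[2])/v[2]
def tri(obs):
    A=0;b=0
    for p,uv in obs:
        c,v=ray(p,uv);M=np.eye(3)-np.outer(v,v);A=A+M;b=b+M@c
    x=np.linalg.solve(A,b);return x,[np.linalg.norm(np.cross(x-ray(p,uv)[0],ray(p,uv)[1])) for p,uv in obs]
def proj(p,X):
    c=p['R']@np.array(X,float)+p['t'];s=c[:2]/c[2];s=s*(1+float(p['k1'])*(s@s));return (p['camera_matrix']@np.array([*s,1.]))[:2]
E
python3 - <<'E'
from h import *
for n in('top','side','wrist'):
    snap(n,n+'0'); p=load(n+'0'); print(n,-p['R'].T@p['t'],p['R'][2])
s=state();print(s['t'],s['force'],s['grip_width'])
E
```

```text
pics
top [5.18747281e+02 7.97510278e-01 9.18719932e+02] [ 0.03743017 -0.03107447 -0.99881598]
side [ 140.26589595 -469.67801612  556.21104751] [ 0.56256653  0.59816057 -0.57072132]
wrist [182.42324257 523.30122421 373.05608046] [ 0.25629459 -0.13070066 -0.95772147]
0.15 [-0.0049573   1.31581428 -0.82187321] 85.38277275443065
```

View pics/top0.png

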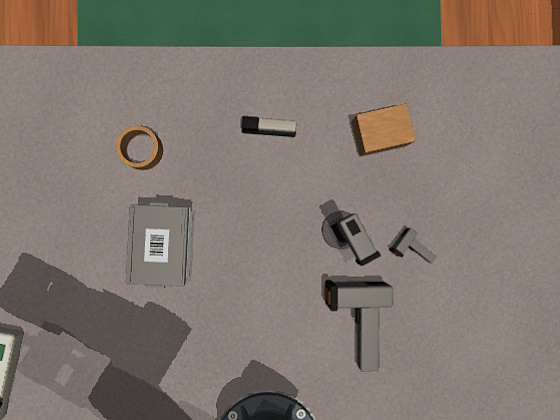

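View pics/side0.png

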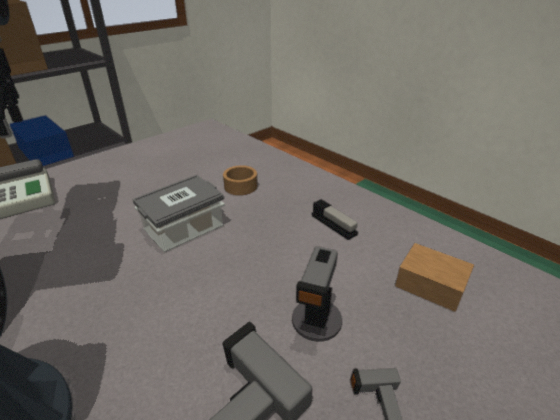

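Top view: the tub is on the left with its label near (156,245). The scanner in its stand is near (355,240), nose toward (370,262). Two other scanners lie on the table as look-alikes. Next I'll measure the label and zoom in on the scanner.

```bash
python3 - <<'E'
from h import *
T=load('top0');S=load('side0')
def lab(p,x0,y0,x1,y1):
    im=p['im'][y0:y1,x0:x1]; m=(im.min(2)>190).astype(np.uint8); m=cv2.morphologyEx(m,cv2.MORPH_CLOSE,np.ones((9,9)))
    cs=cv2.findContours(m,0,2)[0];c=max(cs,key=cv2.contourArea);r=cv2.minAreaRect(c);b=cv2.boxPoints(r)+[x0,y0];M=cv2.moments(c)
    return np.array([M['m10']/M['m00']+x0,M['m01']/M['m00']+y0]),b
a,ba=lab(T,130,215,185,275);b,bb=lab(S,150,175,205,220)
print(a,b,tri([(T,a),(S,b)])); print(ba,[onz(T,q,90).round(1) for q in ba])
A=cv2.resize(T['im'][195:275,310:400],None,fx=4.4,fy=4.4,interpolation=2)
B=cv2.resize(S['im'][235:345,280:360],None,fx=4.4,fy=4.4,interpolation=2)
c=np.zeros((490,760,3),np.uint8);c[:A.shape[0],:A.shape[1]]=A;c[:B.shape[0],400:400+B.shape[1]]=B
cv2.imwrite('pics/crop1.png',c[:,:,::-1])
E
```

```text
Traceback (most recent call last):
ValueError: max() iterable argument is empty
```

```bash
cat > m.py <<'E'
from h import *
T=load('top0');S=load('side0')
def lab(p,x0,y0,x1,y1):
    im=p['im'][y0:y1,x0:x1]; g=im.min(2); m=(g>0.75*np.percentile(g,99)).astype(np.uint8); m=cv2.morphologyEx(m,cv2.MORPH_CLOSE,np.ones((7,7)))
    cs=cv2.findContours(m,0,2)[0];c=max(cs,key=cv2.contourArea);r=cv2.minAreaRect(c);b=cv2.boxPoints(r)+[x0,y0];M=cv2.moments(c)
    return np.array([M['m10']/M['m00']+x0,M['m01']/M['m00']+y0]),b
E
python3 - <<'E'
from m import *
a,ba=lab(T,130,215,185,275);b,bb=lab(S,150,175,205,220)
print(a,b,tri([(T,a),(S,b)])); print(ba,[onz(T,q,90).round(1) for q in ba],bb)
A=cv2.resize(T['im'][195:275,310:400],None,fx=4.4,fy=4.4,interpolation=2)
B=cv2.resize(S['im'][235:345,280:360],None,fx=4.4,fy=4.4,interpolation=2)
c=np.zeros((490,760,3),np.uint8);c[:A.shape[0],:A.shape[1]]=A;c[:B.shape[0],400:400+B.shape[1]]=B
cv2.imwrite('pics/crop1.png',c[:,:,::-1])
E
```

```text
[156.15638716 244.92908293] [177.34307692 196.06461538] (array([477.63227613, 232.85853881,  89.96126748]), [np.float64(0.2093201458649387), np.float64(0.20932014586499756)])
[[143.78490639 260.94717407]
 [145.2226429  227.87924576]
 [168.56981659 228.8943367 ]
 [167.13208008 261.96226501]] [array([444.1, 258.9,  90. ]), array([514.7, 255.9,  90. ]), array([511.8, 206.3,  90. ]), array([441. , 209.5,  90. ])] [[159.44827652 196.6206913 ]
 [191.         184.00000191]
 [195.62068939 195.55172539]
 [164.06896591 208.17241669]]
```

View pics/crop1.png

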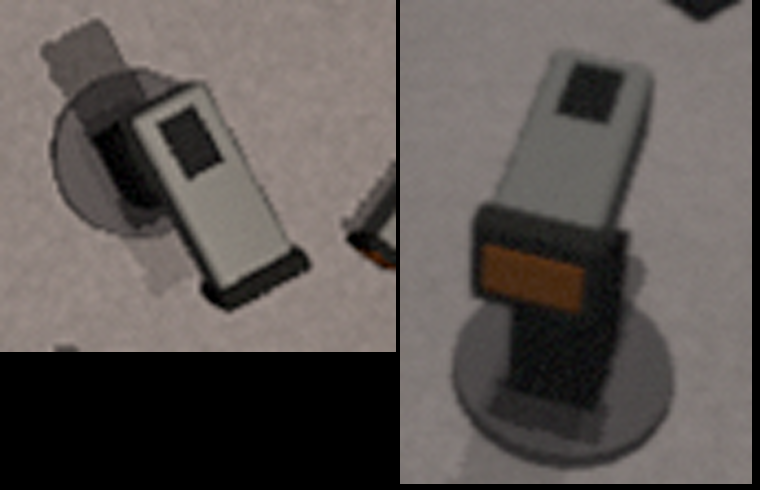

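The zoom shows the head's rear corners at crop (133,122) and (207,83) in the top view, and (555,55) and (650,70) in the side view. The nose's front edge runs (228,310)-(310,265) in the top view, with its top corners at (480,208) and (622,232) in the side view.

```bash
python3 - <<'E'
from m import *
t=lambda x,y:(310+(x+.5)/4.4-.5,195+(y+.5)/4.4-.5)
s=lambda x,y:(280+(x-400+.5)/4.4-.5,235+(y+.5)/4.4-.5)
P={'rearL':((133,122),(555,55)),'rearR':((207,83),(650,70)),'patch':((191,141),(591,92)),'noseL':((228,308),(480,208)),'noseR':((308,265),(622,234))}
for k,(a,b) in P.items():
    x,e=tri([(T,t(*a)),(S,s(*b))]);print(k,x.round(1),np.round(e[0],1),'z-plane',onz(T,t(*a),152 if 'nose' in k else 149).round(1))
# foot disc (top rim z=10) from top & side
print('disc', [onz(T,t(*q),10).round(1) for q in((52,152),(120,68),(145,238))],[onz(S,s(*q),10).round(1) for q in((453,370),(674,375),(560,457))])
for c in[(52,152)]:pass
a=onz(T,t(133,122),149);b=onz(T,t(207,83),149);c=onz(T,t(228,308),152);d=onz(T,t(308,265),152)
f=(c+d)/2;r=(a+b)/2;v=(f-r)[:2];L=np.linalg.norm(v);u=v/L;print('L',L,'yaw',np.degrees(np.arctan2(u[1],u[0])),'origin est',f[:2]-66*u,r[:2]+35*u)
e=(b-a)[:2];print('yaw from rear edge',np.degrees(np.arctan2(e[1],e[0]))-90, np.linalg.norm(e)); e=(d-c)[:2];print('nose edge',np.degrees(np.arctan2(e[1],e[0]))-90,np.linalg.norm(e))
st=state();print(st['position'],st['tool_rot'],st['t'])
E
```

```text
rearL [ 520.5 -153.1  146.8] 0.2 z-plane [ 520.6 -152.9  149. ]
rearR [ 537.5 -186.5  150.2] 1.0 z-plane [ 538.2 -187.6  149. ]
patch [ 511.4 -179.1  150.1] 0.2 z-plane [ 511.5 -179.6  149. ]
noseL [ 435.7 -194.4  153.4] 0.9 z-plane [ 435.  -194.2  152. ]
noseR [ 457.2 -233.9  155. ] 4.3 z-plane [ 454.  -231.6  152. ]
disc [array([ 505.3, -136.1,   10. ]), array([ 550.5, -174.1,   10. ]), array([ 458. , -185.9,   10. ])] [array([ 467.4, -154.7,   10. ]), array([ 531.4, -218.7,   10. ]), array([ 467.7, -213.6,   10. ])]
L 95.0563923136311 yaw -153.33267933699037 origin est [ 503.45143049 -183.25331051] [ 498.14005911 -185.92085739]
yaw from rear edge -153.18553930177458 38.892237438173574
nose edge -153.00410485929234 41.93556360765404
[247.37717707 490.96044432 216.00602026] [[-8.93006244e-01  4.50044045e-01 -4.53405337e-04]
 [ 4.50044264e-01  8.93005977e-01 -6.97269648e-04]
 [ 9.10916230e-05 -8.26718621e-04 -9.99999654e-01]] 0.15
```

Label at (477.6, 232.9, 90), lid yaw about -2.5°. Scanner origin at about (502,-184), yaw -153°, heights as expected. I'll move above the label with the fingers shut.

```bash
python3 -m creep '[[0.028,-0.032,-0.005,0,0,-0.145,0],[0.028,-0.032,-0.009,0,0,-0.145,0],[0.029,-0.032,-0.01,0,0,-0.145,0],[0.029,-0.032,-0.01,0,0,-0.145,0],[0.029,-0.032,-0.01,0,0,-0.145,0],[0.029,-0.032,-0.01,0,0,-0.145,0],[0.029,-0.033,-0.01,0,0,-0.145,0],[0.029,-0.033,-0.012,0,0,-0.145,0],[0,0,-0.01,0,0,0,0],[0,0,0,0,0,0,0]]'
```

```text
t: 1.15
position: [477.0, 232.3, 129.0]
tool_rot: [[0.057, 0.998, -0.003], [0.998, -0.057, -0.001], [-0.001, -0.003, -1.0]]
force: [-0.9, 0.5, 0.9]
grip_width: -0.2
```

```bash
python3 -m creep '[[0,0,-0.012,0,0,0,0],[0,0,-0.010,0,0,0,0],[0,0,-0.004,0,0,0,0],[0,0,-0.003,0,0,0,0],[0,0,-0.003,0,0,0,0],[0,0,-0.002,0,0,0,0]]'; for i in 1; do python3 -m creep '[[0,0,-0.001,0,0,0,0],[0,0,-0.001,0,0,0,0]]'; done
```

```text
t: 1.75
position: [477.5, 233.3, 96.3]
tool_rot: [[0.056, 0.998, 0.0], [0.998, -0.056, 0.0], [0.0, 0.0, -1.0]]
force: [0.1, -0.2, -0.4]
grip_width: 0.1
t: 1.95
position: [477.6, 233.2, 94.5]
tool_rot: [[0.056, 0.998, 0.0], [0.998, -0.056, 0.0], [0.0, 0.0, -1.0]]
force: [-0.3, -0.5, 0.3]
grip_width: -0.3
```

```bash
for i in 1 2; do python3 -m creep '[[0,0,-0.001,0,0,0,0],[0,0,-0.001,0,0,0,0]]'|grep -E 'pos|force'; done; python3 - <<'E'
from h import *
snap('side','s1');p=load('s1');im=p['im'][120:270,60:280];cv2.imwrite('pics/s1c.png',cv2.resize(im,None,fx=3.4,fy=3.4,interpolation=2)[:,:,::-1])
E
```

```text
position: [477.5, 233.1, 92.4]
force: [-0.0, 1.0, 0.5]
position: [477.5, 233.1, 90.3]
force: [-0.7, -0.3, 0.3]
```

View pics/s1c.png

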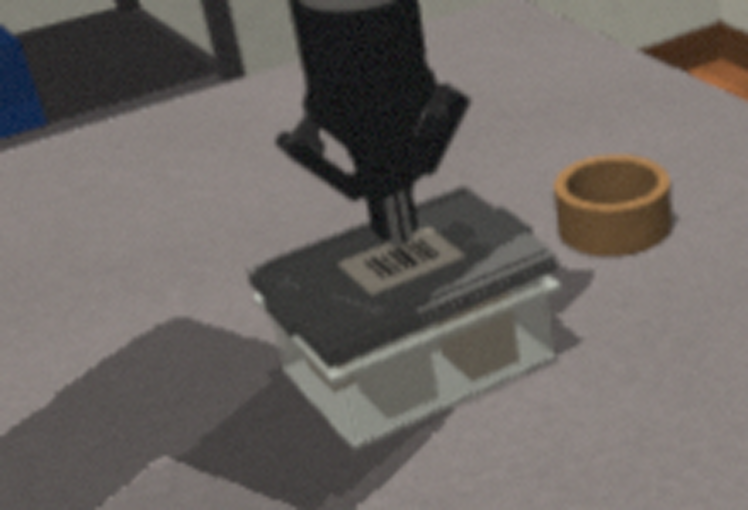

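The shut fingertips are still just above the label, at crop (400,240). I'll keep descending in small steps and watch the force.

```bash
for i in 1 2 3; do python3 -m creep '[[0,0,-0.001,0,0,0,0],[0,0,-0.001,0,0,0,0]]'|grep -E 'pos|force'; done
```

```text
position: [477.5, 233.2, 88.4]
force: [-0.9, 0.6, -0.2]
position: [477.5, 233.1, 86.3]
force: [-1.7, 0.1, 0.7]
position: [477.5, 233.2, 84.3]
force: [-0.4, 0.3, -0.0]
```

```bash
python3 - <<'E'
from h import *
p=load('s1')
for z in(70,80,90,100,110): print(z,proj(p,[477.5,233.2,z]), (proj(p,[477.5,233.2,z])-[60,120])*3.4)
snap('side','s2');p=load('s2');im=p['im'][150:240,110:240];cv2.imwrite('pics/s2c.png',cv2.resize(im,None,fx=5,fy=5,interpolation=2)[:,:,::-1])
print(state()['force'],state()['qpos'])
E
```

```text
70 [178.61034551 203.24978101] [403.27517475 283.04925542]
80 [177.96243293 199.65782429] [401.07227197 270.83660258]
90 [177.30661138 196.01943977] [398.8424787  258.46609521]
100 [176.64274541 192.33377433] [396.5853344  245.93483273]
110 [175.97069678 188.59995536] [394.30036906 233.23984822]
[-0.83493894 -0.63569357 -0.83213922] [ 3.66611636e-01  4.95193850e-01  1.80973264e+00 -1.72064518e-06
  8.36938788e-01  4.22653977e-01]
```

View pics/s2c.png

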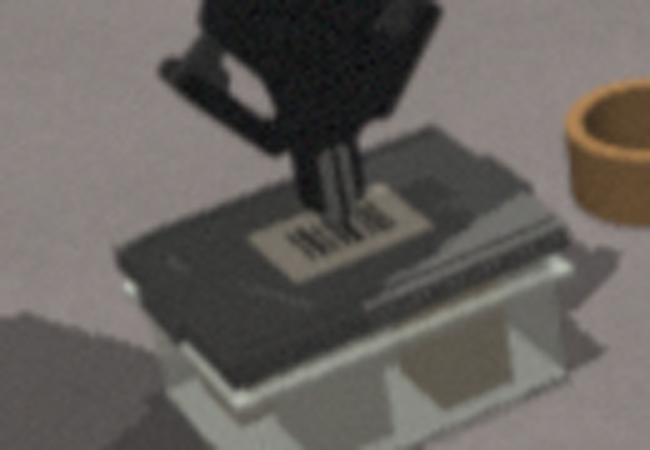

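The tips sit higher than the stated offset implies: near z = 92 with the TCP at 84. They haven't touched yet, so I'll continue.

```bash
for i in 1 2 3 4; do python3 -m creep '[[0,0,-0.001,0,0,0,0],[0,0,-0.001,0,0,0,0]]'|grep -E 'pos|force'; done
```

```text
position: [477.5, 233.2, 82.3]
force: [0.4, 0.2, 0.2]
position: [477.5, 233.2, 80.3]
force: [-0.9, 0.1, 0.2]
position: [477.5, 233.2, 78.3]
force: [0.4, -0.1, 0.0]
position: [477.5, 233.2, 76.3]
force: [-0.4, -0.4, -0.5]
```

```bash
python3 - <<'E'
from h import *
s=state();print(s['tau'],s['wrist_torque'],s['position'])
snap('side','s3');snap('wrist','w3')
a=load('s1')['im'];c=load('s3')['im']
f=lambda p:cv2.resize(p[160:235,110:230],None,fx=4,fy=4,interpolation=2)
w=load('w3')['im'][60:,60:500]
o=np.zeros((600,800,3),np.uint8);o[:300,:480]=f(a)*1;o[300:,:480]=f(c)
q=cv2.resize(w,(320,262));o[:262,480:]=q
cv2.imwrite('pics/s3c.png',o[:,:,::-1])
E
```

```text
[ 6.86368348e-04 -5.28732526e+01 -2.24212378e+01  3.23558550e-05
  3.53640004e-02  1.39299763e-05] [-0.01983096  0.01407069  0.03692101] [477.48915196 233.16073287  76.3192055 ]
```

View pics/s3c.png

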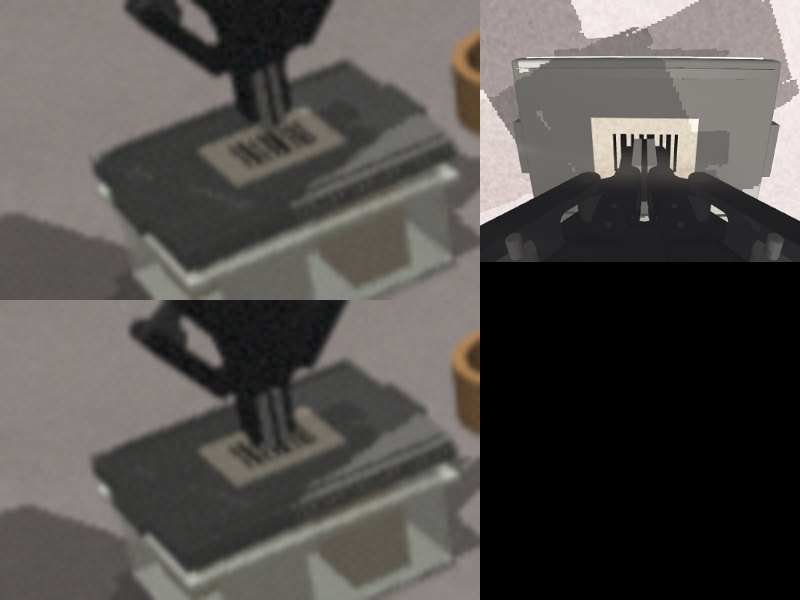

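Picture 6 (bottom left) shows the tips at about the label surface, with the lid not moved yet. Contact should come next.

```bash
for i in 1 2 3 4; do python3 -m creep '[[0,0,-0.001,0,0,0,0],[0,0,-0.001,0,0,0,0]]'|grep -E 'pos|force'; done
```

```text
position: [477.6, 233.2, 74.5]
force: [-1.2, 0.3, 2.4]
position: [477.6, 233.2, 72.5]
force: [-0.3, -0.1, 3.7]
position: [477.6, 233.2, 70.4]
force: [0.1, 0.2, 2.7]
position: [477.6, 233.2, 68.4]
force: [-0.1, -0.9, 2.6]
```

Contact came at TCP z ≈ 75, and the lid is sliding down at about 3 N.

```bash
for i in 1 2 3 4; do python3 -m creep '[[0,0,-0.001,0,0,0,0],[0,0,-0.0005,0,0,0,0]]'|grep -E 'pos|force'; done
```

```text
position: [477.5, 233.2, 66.8]
force: [0.7, 0.2, 3.6]
position: [477.6, 233.2, 65.5]
force: [-0.5, -0.2, 6.5]
position: [477.6, 233.3, 64.4]
force: [-2.3, -0.3, 12.0]
position: [477.7, 233.4, 63.4]
force: [-5.0, -1.0, 19.8]
```

```bash
python3 -m creep '[[0,0,-0.0005,0,0,0,0],[0,0,0,0,0,0,0],[0,0,0,0,0,0,0],[0,0,0,0,0,0,0]]'|grep -E 'pos|force'; python3 -m creep '[[0,0,0.02,0,0,0,0],[0,0,0.05,0,0,0,0],[0,0,0.05,0,0,0,1],[0.02,-0.035,0.02,0,0,-0.145,1],[0.02,-0.035,0,0,0,-0.145,1],[0.02,-0.035,0,0,0,-0.145,1],[0,-0.04,0,0,0,-0.145,1],[0,-0.04,0,0,0,-0.145,1],[0,-0.04,0,0,0,-0.145,1],[0,-0.04,0,0,0,-0.145,1]]'
python3 - <<'E'
from h import *
snap('side','s4');snap('top','t4');print(state()['position'])
f=lambda p:cv2.resize(p[165:235,115:230],None,fx=4.2,fy=4.2,interpolation=2)
o=np.zeros((590,800,3),np.uint8);A=f(load('s1')['im']);C=f(load('s4')['im']);o[:A.shape[0],:A.shape[1]]=A;o[295:295+A.shape[0],:A.shape[1]]=C
t=cv2.resize(load('t4')['im'][180:300,110:210],None,fx=3,fy=3);o[:360,500:]=t
cv2.imwrite('pics/c4.png',o[:,:,::-1])
E
```

```text
position: [477.7, 233.4, 63.1]
force: [-4.3, -1.9, 19.1]
t: 6.95
position: [536.9, -33.3, 201.5]
tool_rot: [[0.881, 0.474, -0.001], [0.474, -0.881, 0.0], [-0.001, -0.001, -1.0]]
force: [0.1, -0.1, 0.1]
grip_width: 85.6
[537.02122988 -35.43919625 201.43474591]
```

View pics/c4.png

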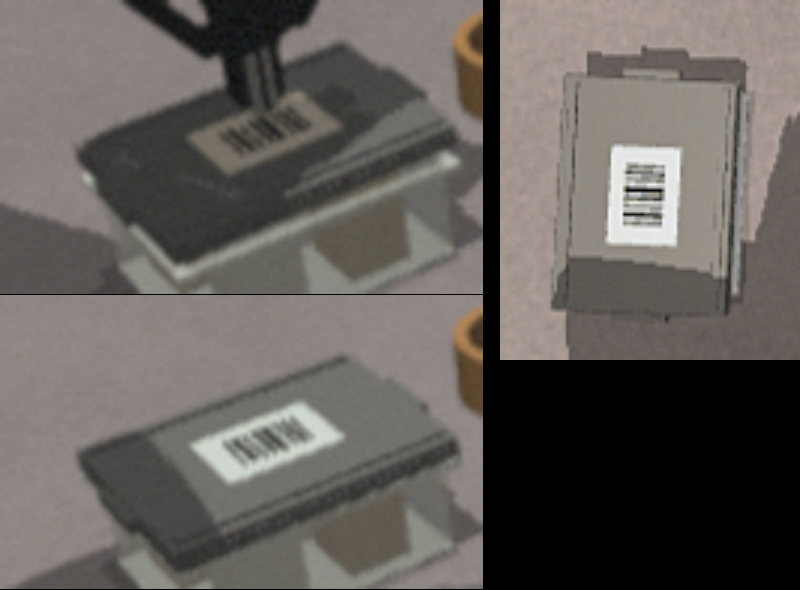

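The lid now covers the rim evenly. I'll check its level from the triangulated label and lid corners.

```bash
python3 - <<'E'
from m import *
for tn,sn in(('top0','side0'),('t4','s4')):
    t=load(tn);s=load(sn)
    a,ba=lab(t,130,215,185,275);b,bb=lab(s,150,175,205,220)
    print(tri([(t,a),(s,b)])[0])
    # near/far edge midpoints via corner match
    T2=sorted(ba.tolist(),key=lambda q:-q[1]); # bottom rows = near
    near=sorted(T2[:2]);far=sorted(T2[2:])
    S2=sorted(bb.tolist(),key=lambda q:q[0]); print(S2)
    for q in T2:
        # match by nearest projection at z=85
        g=proj(s,onz(t,q,85)); m=min(bb.tolist(),key=lambda r:np.hypot(*(np.array(r)-g))); print(tri([(t,q),(s,m)])[0].round(1))
E
```

```text
[477.63227613 232.85853881  89.96126748]
[[159.4482765197754, 196.62069129943848], [164.06896591186523, 208.17241668701172], [191.0, 184.00000190734863], [195.62068939208984, 195.55172538757324]]
[436.5 213.5  84.4]
[444.8 258.1  91.1]
[511.1 207.1  88.7]
[519.4 249.7  98.7]
[477.4296955  232.52012587  80.3512555 ]
[[160.58620738983154, 199.96551513671875], [165.06896591186523, 211.1724090576172], [191.7931022644043, 187.48275661468506], [196.27585983276367, 198.6896514892578]]
[436.4 213.   76.6]
[445.4 258.5  81.6]
[510.6 205.3  81.1]
[519.9 248.8  89.2]
```

```bash
python3 - <<'E'
from m import *
t=load('t4');s=load('s4')
for k,a,b in(('farL',(576,80),(345,357)),('farR',(738,84),(458,440)),('nearL',(566,307),(82,453)),('nearR',(727,313),(178,551))):
    x,e=tri([(t,((a[0]-500)/3+110,a[1]/3+180)),(s,(b[0]/4.2+115,(b[1]-295)/4.2+165))]);print(k,x.round(1),round(e[0],1))
E
```

```text
farL [560.9 279.8  81.2] 0.1
farR [557.5 163.6  77.6] 0.9
nearL [397.2 286.9  82.1] 1.0
nearR [391.4 172.1  80.6] 0.2
```

Lid corner heights run 77.6–82.1 mm, so it is level and seated within calibration error. Next I move above the scanner.

```bash
python3 -m creep '[[-0.009,-0.037,0,0,0,-0.027,1],[-0.009,-0.037,0,0,0,0,1],[-0.009,-0.037,0,0,0,0,1],[-0.008,-0.037,0,0,0,0,1],[0,0,-0.01,0,0,0,1],[0,0,0,0,0,0,1]]'
python3 - <<'E'
from h import *
snap('side','s5');snap('wrist','w5');print(state()['position'])
p=load('s5')
for z in (180,190,200,210,220,230): print(z,((proj(p,[502,-184,z])-[250,150])*3).round())
o=np.zeros((600,800,3),np.uint8);A=cv2.resize(p['im'][150:350,250:380],None,fx=3,fy=3,interpolation=2);o[:,:390]=A;o[:308,390:]=cv2.resize(load('w5')['im'],(410,308))
cv2.imwrite('pics/c5.png',o[:,:,::-1])
E
```

```text
t: 7.65
position: [501.6, -179.3, 190.4]
tool_rot: [[0.89, 0.455, -0.003], [0.455, -0.89, 0.002], [-0.002, -0.003, -1.0]]
force: [0.7, 0.0, 0.1]
grip_width: 85.5
[ 502.45593541 -178.62783883  191.52513979]
180 [218. 285.]
190 [220. 270.]
200 [221. 255.]
210 [222. 239.]
220 [224. 223.]
230 [225. 207.]
```

View pics/c5.png

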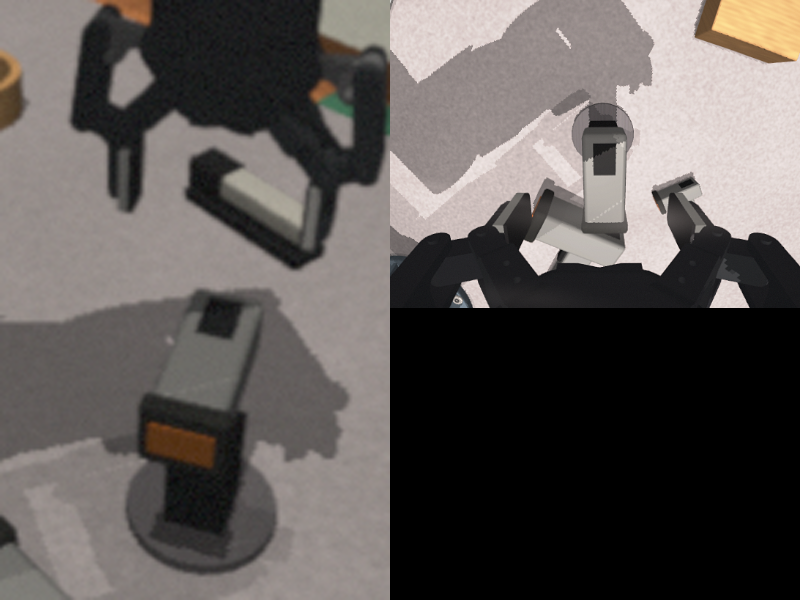

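The open tips at crop (125,208) and (305,250) put them at z ≈ 216 with the TCP at 191, so the real tool is about 25 mm shorter than stated. That agrees with the lid contact, so I'll grasp lower. First I check the scanner against the wrist view.

```bash
python3 - <<'E'
from m import *
W=load('w5');k=560/410
w=lambda x,y:((x-390)*k,y*k)
t=lambda x,y:(310+(x+.5)/4.4-.5,195+(y+.5)/4.4-.5)
s=lambda x,y:(280+(x-400+.5)/4.4-.5,235+(y+.5)/4.4-.5)
for n,a,b,c in(('patch',(191,141),(591,92),(604,159)),('rearA',(133,122),(555,55),(585,130)),('rearB',(207,83),(650,70),(625,130))):
    print(n,tri([(T,t(*a)),(W,w(*c))]),tri([(S,s(*b)),(W,w(*c))]),onz(W,w(*c),149))
c=[onz(W,w(*q),149) for q in((584,220),(625,220))];print('head front grey',c)
st=state();p=st['position'];R=st['tool_rot'];print(p,-W['R'].T@W['t'],np.array(R).T@(-W['R'].T@W['t']-p))
# pad tips in wrist picture: left tip/right tip rays in tool frame
for q in((515,240),(688,240)):
    c0,v=ray(W,w(*q));print('tip ray tool',np.array(R).T@(c0-p),np.array(R).T@v)
E
```

```text
patch (array([ 511.47285833, -179.50038185,  150.50782533]), [np.float64(0.29758704488575355), np.float64(0.29758704488579224)]) (array([ 511.11227493, -179.51731374,  150.34758428]), [np.float64(0.38053199793453546), np.float64(0.38053199793455883)]) [ 510.95367023 -180.04950601  149.        ]
rearA (array([ 521.705134  , -155.40147955,  129.48682837]), [np.float64(1.6678507619759286), np.float64(1.6678507619758534)]) (array([ 524.48211724, -152.03113338,  143.27860055]), [np.float64(1.9447632708879339), np.float64(1.944763270888033)]) [ 526.83318177 -153.39925553  149.        ]
rearB (array([ 539.39456355, -189.63627524,  131.25356114]), [np.float64(2.3394685065291956), np.float64(2.3394685065291982)]) (array([ 541.46236505, -183.7695794 ,  145.89451185]), [np.float64(1.072837678527111), np.float64(1.072837678527089)]) [ 542.5252752  -184.02948711  149.        ]
head front grey [array([ 446.3942986 , -191.61087149,  149.        ]), array([ 464.61114722, -227.2130312 ,  149.        ])]
[ 502.45593541 -178.62783883  191.52513979] [ 568.27627475 -146.32670815  348.09979586] [  73.21888936    1.12685751 -156.61745582]
tip ray tool [  73.21888936    1.12685751 -156.61745582] [-0.57710664 -0.3243731   0.7494865 ]
tip ray tool [  73.21888936    1.12685751 -156.61745582] [-0.57482661  0.33780725  0.74529231]
```

```bash
python3 -m creep '[[-0.001,-0.005,-0.02,0,0,0,1],[0,0,-0.025,0,0,0,1],[0,0,-0.02,0,0,0,1],[0,0,-0.015,0,0,0,1],[0,0,-0.012,0,0,0,1],[0,0,-0.006,0,0,0,1],[0,0,0,0,0,0,1]]'
python3 - <<'E'
from h import *
snap('side','s6');snap('wrist','w6');p=load('s6')
o=np.zeros((600,800,3),np.uint8);A=cv2.resize(p['im'][190:340,260:360],None,fx=4,fy=4,interpolation=2);o[:,:400]=A;o[:300,400:]=cv2.resize(load('w6')['im'],(400,300))
cv2.imwrite('pics/c6.png',o[:,:,::-1])
E
```

```text
t: 8.45
position: [501.5, -184.3, 93.5]
tool_rot: [[0.89, 0.456, -0.001], [0.456, -0.89, 0.0], [-0.0, -0.001, -1.0]]
force: [-0.9, -0.3, 1.6]
grip_width: 85.1
```

View pics/c6.png

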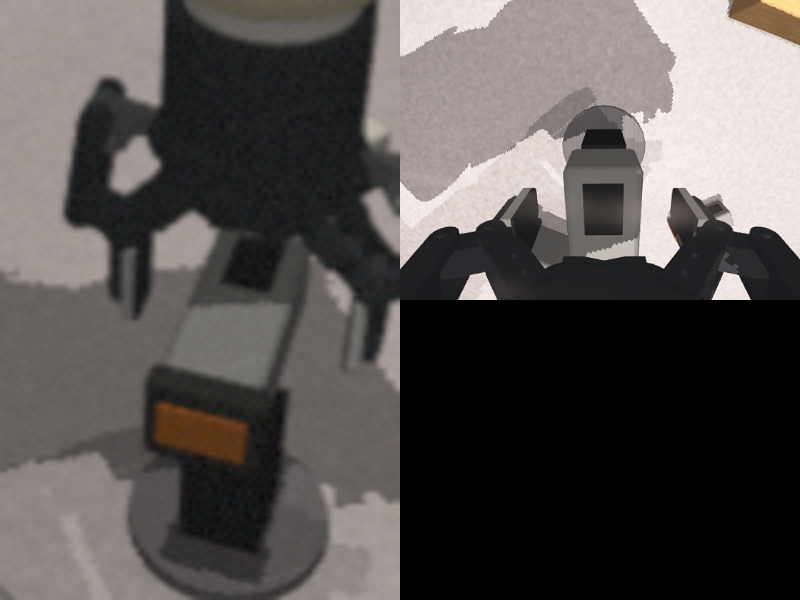

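The fingers straddle the head with the tips at about z = 118, and they swing lower on closing. I close and check.

```bash
python3 -m creep '[[0,0,0,0,0,0,0],[0,0,0,0,0,0,0],[0,0,0,0,0,0,0],[0,0,0,0,0,0,0],[0,0,0,0,0,0,0],[0,0,0,0,0,0,0],[0,0,0,0,0,0,0],[0,0,0,0,0,0,0]]'; python3 -m creep '[[0,0,0.004,0,0,0,0],[0,0,0.008,0,0,0,0],[0,0,0.008,0,0,0,0]]'
```

```text
t: 9.35
position: [501.7, -184.9, 94.3]
tool_rot: [[0.89, 0.455, 0.0], [0.455, -0.89, -0.0], [0.0, 0.0, -1.0]]
force: [-0.2, 1.4, 5.9]
grip_width: 39.5
t: 9.65
position: [501.3, -184.8, 114.4]
tool_rot: [[0.89, 0.455, -0.0], [0.455, -0.89, 0.0], [-0.0, -0.0, -1.0]]
force: [0.4, -0.3, -1.9]
grip_width: 39.5
```

```bash
python3 -m creep '[[0,0,0.015,0,0,0,0],[0,0,0.02,0,0,0,0],[0,0,0.02,0,0,0,0],[0,0,0.02,0,0,0,0],[0,0,0.02,0,0,0,0],[0,0,0.02,0,0,0,0],[0,0,0,0,0,0,0]]'
python3 - <<'E'
from h import *
snap('side','s7');p=load('s7');snap('top','t7');q=load('t7')
o=np.zeros((600,800,3),np.uint8);A=cv2.resize(p['im'][140:340,260:390],None,fx=3,fy=3,interpolation=2);o[:,:390]=A;o[:400,400:]=cv2.resize(q['im'][180:280,300:400],None,fx=4,fy=4,interpolation=2)
cv2.imwrite('pics/c7.png',o[:,:,::-1])
E
```

```text
t: 10.35
position: [502.4, -185.3, 231.7]
tool_rot: [[0.89, 0.455, 0.004], [0.455, -0.89, -0.002], [0.003, 0.004, -1.0]]
force: [-0.2, 0.3, -2.0]
grip_width: 39.1
```

View pics/c7.png

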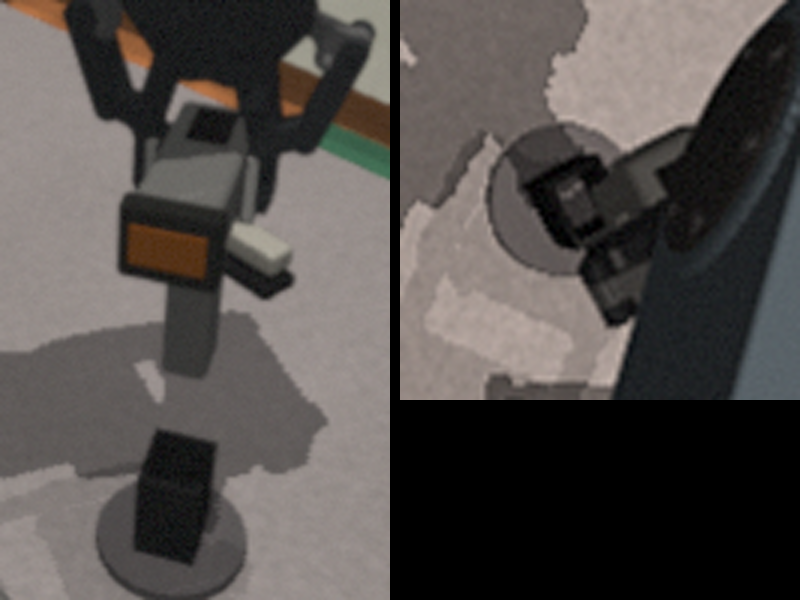

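The scanner is clear of the stand, held square with the handle upright. I carry it over at height toward the pose beyond the tub, then tip it.

```bash
python3 -m creep '[[0.004,0.015,0,0,0,0,0],[0.008,0.03,0,0,0,0,0],[0.01,0.04,0,0,0,0,0],[0.01,0.042,0,0,0,0,0],[0.01,0.042,0,0,0,0,0],[0.01,0.042,0,0,0,0,0],[0.01,0.042,0,0,0,0,0],[0.01,0.042,0,0,0,0,0],[0.01,0.042,0,0,0,0,0],[0.01,0.042,0,0,0,0,0],[0.01,0.04,0,0,0,0,0],[0.008,0.03,0,0,0,0,0]]'
python3 -m creep '[[0.006,0.025,0,0.03,-0.058,0,0],[0.004,0.018,0,0.055,-0.107,0,0],[0,0,0,0.06,-0.116,0,0],[0,0,0,0.06,-0.116,0,0],[0,0,0,0.06,-0.116,0,0],[0,0,0,0.06,-0.116,0,0],[0,0,0,0.032,-0.07,0,0],[0,0,0,0,0,0,0],[0,0,0,0,0,0,0]]'
python3 -c "
from rig import state;print(state()['qpos'])"
```

```text
t: 11.65
position: [610.6, 267.4, 227.2]
tool_rot: [[0.89, 0.457, -0.002], [0.457, -0.89, -0.0], [-0.002, -0.001, -1.0]]
force: [0.8, -0.3, -2.2]
grip_width: 39.6
t: 12.55
position: [621.0, 307.8, 228.2]
tool_rot: [[0.631, 0.457, 0.627], [0.324, -0.89, 0.322], [0.705, -0.0, -0.71]]
force: [1.4, 0.5, -0.8]
grip_width: 39.5
[0.36035783 0.34331343 1.8573836  0.46299405 0.18115425 1.03342659]
```

```bash
python3 -m creep '[[0.003,0.001,-0.007,0,0,0,0],[0.003,0.001,-0.007,0,0,0,0],[0.003,0.001,-0.007,0,0,0,0],[0,0,-0.007,0,0,0,0],[0,0,0,0,0,0,0],[0,0,0,0,0,0,0]]'
python3 - <<'E'
from h import *
print(state()['qpos'],state()['position'])
snap('side','s8');snap('top','t8');p=load('s8');q=load('t8')
o=np.zeros((600,800,3),np.uint8);A=cv2.resize(p['im'][100:250,140:270],None,fx=4,fy=4,interpolation=2);o[:,:520]=A;o[:392,520:]=cv2.resize(q['im'][150:290,110:210],None,fx=2.8,fy=2.8,interpolation=2)
cv2.imwrite('pics/c8.png',o[:,:,::-1])
E
```

```text
t: 13.15
position: [630.8, 310.7, 201.2]
tool_rot: [[0.629, 0.457, 0.629], [0.323, -0.89, 0.323], [0.707, 0.0, -0.708]]
force: [0.5, 0.1, -1.0]
grip_width: 39.6
[0.35909218 0.40027335 1.85466755 0.65890599 0.13303695 0.83419872] [630.84915026 310.73908168 201.23130485]
```

View pics/c8.png

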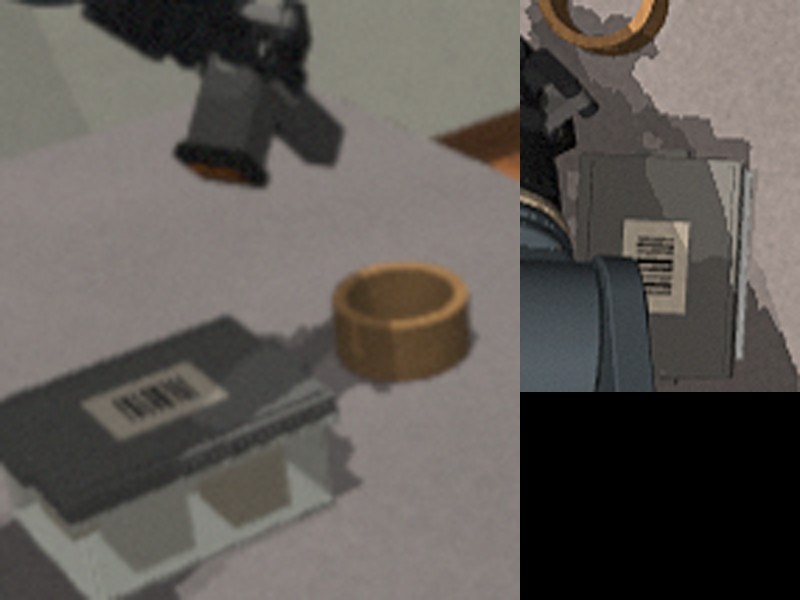

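The scanner points nose-down at the label, clear of everything. I'll compare the model's predicted nose and handle corners with the pixels seen: nose top corners (180,152) and (265,178), handle end around (335,165) and (343,130).

```bash
cat > f.py <<'E'
from h import *
def model(off=38):
    s=state();R=np.array(s['tool_rot']);p=np.array(s['position'])
    # scanner x=-tool x, y=tool y, z=-tool z
    Rs=np.c_[-R[:,0],R[:,1],-R[:,2]];o=p-off*R[:,2];return Rs,o
E
python3 - <<'E'
from f import *
p=load('s8');Rs,o=model()
g=lambda v:((proj(p,o+Rs@np.array(v,float))-[140,100])*4).round().tolist()
for sy in(-1,1):
    print(sy,'nose top',g([66,23*sy,20]),'nose bot',g([66,23*sy,-20]),'nose rear top',g([54,23*sy,20]),'head rear top',g([-35,20*sy,17]),'foot f/b',g([15,12*sy,-122]),g([-15,12*sy,-122]),g([12,15*sy,-122]),g([-12,15*sy,-122]))
print('window',g([67,0,0]))
L=np.array([477.5,232.7,82]);w=o+Rs@[67,0,0];d=L-w;r=np.linalg.norm(d);x=Rs[:,0]
print('win',w,'dist',r,'slant',np.degrees(np.arcsin(-x[2])),'miss',np.linalg.norm(d-x*(d@x)),'on lid',w+x*(82-w[2])/x[2])
# orange in picture
im=p['im'][100:250,140:270].astype(int);m=((im[:,:,0]-im[:,:,2]>40)&(im[:,:,0]>1.6*im[:,:,1]));ys,xs=np.nonzero(m[:60]);print('orange',xs.min()*4,xs.max()*4,ys.min()*4,ys.max()*4,xs.mean()*4,ys.mean()*4)
a=[g([66.5,y,z]) for y in(-1,1) for z in (-1,1)]
E
```

```text
-1 nose top [167.0, 153.0] nose bot [199.0, 178.0] nose rear top [173.0, 134.0] head rear top [221.0, -2.0] foot f/b [303.0, 166.0] [314.0, 125.0] [300.0, 161.0] [309.0, 129.0]
1 nose top [236.0, 163.0] nose bot [265.0, 189.0] nose rear top [242.0, 144.0] head rear top [280.0, 5.0] foot f/b [335.0, 171.0] [346.0, 130.0] [340.0, 167.0] [349.0, 134.0]
window [217.0, 172.0]
win [564.73503852 276.64026284 181.02657021] dist 139.09335085332557 slant 44.995429842833126 miss 1.2561652607868878 on lid [476.64825972 231.36211949  82.        ]
orange 192 516 128 172 298.8235294117647 160.23529411764707
```

```bash
python3 - <<'E'
from f import *
p=load('s8');Rs,o=model()
im=p['im'][134:150,180:212].astype(int);m=((im[:,:,0]-im[:,:,2]>25)&(im[:,:,0]>1.5*im[:,:,1])).astype(np.uint8)
n,l,st,c=cv2.connectedComponentsWithStats(m);print(st,c+[180,134])
print('pred',proj(p,o+Rs@[67.,0,0]))
for e in np.eye(3): print((proj(p,o+Rs@[67.,0,0]+10*e)-proj(p,o+Rs@[67.,0,0])).round(2))
dk=p['im'][120:152,176:212].max(2)
cv2.imwrite('pics/c9.png',cv2.resize(p['im'][95:150,170:235],None,fx=12,fy=10,interpolation=2)[:,:,::-1])
E
```

```text
[[  0   0  32  16 488]
 [  8   7  13   4  24]] [[195.57377049 141.45491803]
 [194.         142.41666667]]
pred [194.15270178 143.0816169 ]
[ 3.57 -1.2 ]
[-2.29 -1.26]
[-0.53 -3.92]
```

View pics/c9.png

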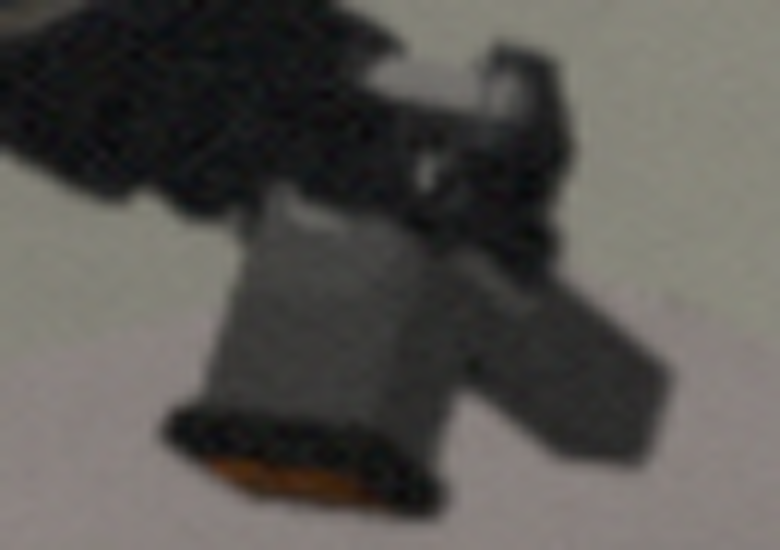

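The model and picture agree to within about 1 px: window seen at (194,142.4), predicted (194.2,143.1). I do a final hold, check that it is steady, and hand in.

```bash
python3 -m creep '[[0,0,0,0,0,0,0],[0,0,0,0,0,0,0],[0,0,0,0,0,0,0],[0,0,0,0,0,0,0],[0,0,0,0,0,0,0]]'; python3 - <<'E'
from f import *
from rig import job_done
Rs,o=model();L=np.array([477.5,232.7,82]);w=o+Rs@[67,0,0];d=L-w;x=Rs[:,0];print(np.linalg.norm(d),np.linalg.norm(d-x*(d@x)),np.abs(state()['qd']).max())
p0,p1=load('side0')['im'],load('s8')['im']
for n,(a,b,c,e) in dict(stapler=(195,240,305,365),carton=(240,310,390,480)).items(): print(n,np.abs(p0[a:b,c:e].astype(int)-p1[a:b,c:e]).mean())
print(job_done())
E
```

```text
t: 13.75
position: [630.5, 310.1, 200.9]
tool_rot: [[0.629, 0.456, 0.629], [0.323, -0.89, 0.322], [0.707, 0.001, -0.707]]
force: [0.2, 0.1, -1.8]
grip_width: 39.0
138.36231591154146 1.3718831981684678 0.0021590072054343953
stapler 6.495308641975309
carton 6.501798941798942
the job is handed in; nothing more can be done
None
```

I pressed the lid down, lifted the scanner out of its stand, and left it held steady at a 45° nose-down slant, aimed at the label. The job was handed in at about 13.8 s, with no verdict reported.

**Lid:** I pushed at its middle with shut fingers, up to about 20 N. The label dropped 9.6 mm. The four lid corners then measured 78 to 82 mm high, which is level within the camera error, and the rim was covered all round. The label's own height read 80.4 mm instead of 82 mm, also within calibration.

**Scanner:** The grip was 39 mm wide, and the foot rose well clear of the socket.
- **Aim:** worked out from the arm's pose, the window is about 138 mm from the label, and the line of sight passes about 1.4 mm from the label's centre.
- **Camera check:** the side view showed the window within about 1 px of that prediction. The top view could not confirm it, because the arm blocked the scanner.
- **Steadiness:** joint speeds were close to zero at the end.

**Disagreements and limits:**
- **Tool length:** the fingertips sit about 25 mm further back than the stated tool frame. I found this by camera and by touching the lid, and allowed for it.
- **Joint 5:** it ended near its lower limit, about 0.13 rad against 0.07. I therefore left the distance at 138 mm and did not move closer.
- **Bystanders:** I never moved near the stapler, tape roll or carton. Only the stapler and carton got a before-and-after image check. It showed just small differences, about what noise and changed light would give, so it is not a precise position check.

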